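# Steady the rocking skewer rack and load it

### The job

The steel skewer rack rocks because its two front feet are too short: first screw them down with their black knobs until the rack stands level and firm on all four feet. Then pull every skewer out of the wooden block and lay each one across both rails of the rack, side by side and none on top of another, and leave the rack level and the other kitchen things where they are.

Things in the scene. Friction and masses are not known exactly. Their poses are not given: they have to be found in the camera images.
- rack: Loose steel skewer rack, 2.2 kg; plate 240 (x) x 320 (y) mm, its top 30 mm above the ledge when level. Origin under the plate's middle, level with the fixed back feet's undersides; x away from the robot (yaw within 0.2 rad), y left, z up. Feet at x +/-100, y +/-140 mm, front two on screws. Front-heavy: left alone it leans on both front feet and a back foot may hang free, so it rocks.
- rail_front (a point): Middle of the top of the front rail (rack x -30, z 75 mm). Both rails run along rack y, 8 mm wide, 210 mm long, between end posts at y +/-110 mm that rise 17 mm above them.
- rail_back (a point): Middle of the top of the back rail (rack x +60, z 75 mm).
- grip_left (a point): On the axis of the left front knob (rack x -100, y +140, z 50 mm): 50 mm above the ledge when the rack is level, less while its foot is short. Black ribbed upright cylinder, 32 mm across, 33 to 63 mm above the rack's origin. Turned clockwise seen from above it screws its foot down 1.2 mm per rad and raises that corner; anticlockwise lowers it. 0.06 N m; stays put.
- grip_right (a point): The same on the right front knob (rack x -100, y -140, z 50 mm). Each front foot starts 3.6 to 7.2 mm too short and can be screwed about 5 mm too far out. The knobs keep their height in the rack.
- pad_front_left (a point): Underside of the left front screw foot (rubber, 22 mm round); moves with the screw.
- pad_front_right (a point): Underside of the right front screw foot.
- pad_back_left (a point): Underside of the left back fixed foot, 0 mm above the ledge when it stands on it.
- pad_back_right (a point): Underside of the right back fixed foot.
- block: Wooden skewer block, fixed, 60 mm (x) by 220 mm (y) by 120 mm high, origin at the centre of its underside, z up. Four holes 15 mm square and 115 mm deep in a row along y, at y = -81, -27, +27 and +81 mm; some are empty.
- skewer1: Skewer 1, 60 g: dark wooden handle 16 x 16 x 76 mm, square brass bolster 24 x 24 x 4 mm, steel blade 8 x 8 x 110 mm. Origin at the blade tip; z along the axis: bolster at 110 to 114, handle end at 190, balance near 90 mm. Starts upright in the block, bolster on its top (tip 10 mm above the ledge), sides parallel to the block's. Two to four skewers are there.
- skewer2: Kebab skewer 2, the same make as skewer 1; may be absent.
- skewer3: Kebab skewer 3, the same make as skewer 1; may be absent.
- skewer4: Kebab skewer 4, the same make as skewer 1; may be absent.
- hummus_bowl: Green glazed bowl, 170 mm across, 60 mm high, loose; to be left alone.
- ramekin1: Small glass ramekin, 66 mm across, 40 mm high, between rack and block; to be left alone.
- ramekin2: Another such ramekin, farther back; to be left alone.
- garlic_press: Cast-aluminium garlic press lying on its side, about 190 mm long, near the robot; to be left alone.
- scraper: Red silicone scraper with a wooden handle, 225 mm long, lying near the robot; to be left alone.
- spice_jar: Amber glass spice jar, 52 mm across, 90 mm high; to be left alone.

How it is judged:
On the way, in this order (a step that is already met when the one before it is completed fails the run):
1. the rack stands level and firm on all four feet, let go of (angle between rack's own z axis and vertical below 0.009 rad and height (world z) of each of pad_front_left, pad_front_right, pad_back_left, pad_back_right below 0.0015 m and contact force between the fingers and rack below 0.1 N), for 0.5 s.
2. every skewer lies across both rails (angle between skewer1's own z axis and vertical between 1.4008 and 1.7408 rad and angle between the z axis of each of skewer1, skewer2, skewer3, skewer4 and the x axis of rack, either way round below 0.35 rad and z of skewer1 in the frame of rack between 0.068 and 0.084 m and y of skewer1 in the frame of rack between -0.105 and 0.105 m and (x of skewer1 in the frame of rack between 0.064 and 0.155 m or x of skewer1 in the frame of rack between -0.125 and -0.034 m) and linear speed of each of skewer1, skewer2, skewer3, skewer4 below 0.02 m/s and angle between skewer2's own z axis and vertical between 1.4008 and 1.7408 rad and z of skewer2 in the frame of rack between 0.068 and 0.084 m and y of skewer2 in the frame of rack between -0.105 and 0.105 m and (x of skewer2 in the frame of rack between 0.064 and 0.155 m or x of skewer2 in the frame of rack between -0.125 and -0.034 m) and angle between skewer3's own z axis and vertical between 1.4008 and 1.7408 rad and z of skewer3 in the frame of rack between 0.068 and 0.084 m and y of skewer3 in the frame of rack between -0.105 and 0.105 m and (x of skewer3 in the frame of rack between 0.064 and 0.155 m or x of skewer3 in the frame of rack between -0.125 and -0.034 m) and angle between skewer4's own z axis and vertical between 1.4008 and 1.7408 rad and z of skewer4 in the frame of rack between 0.068 and 0.084 m and y of skewer4 in the frame of rack between -0.105 and 0.105 m and (x of skewer4 in the frame of rack between 0.064 and 0.155 m or x of skewer4 in the frame of rack between -0.125 and -0.034 m)), for 0.2 s.
At the end, for the whole second after the job is handed in: Rack level within 0.009 rad, all four feet within 1.5 mm of the ledge; every skewer there at rest, released, directly on both rails (blade tip 68 to 84 mm above rack origin, beyond the far rail), level within 0.17 rad, 0.35 rad of square to them, between the end posts, none on another (all of step 2 and angle between rack's own z axis and vertical below 0.009 rad and height (world z) of each of pad_front_left, pad_front_right, pad_back_left, pad_back_right below 0.0015 m and linear speed of rack below 0.02 m/s); the robot touches nothing.
It fails at once if a kitchen thing standing by is pushed more than 50 mm away or tipped over (distance of any of hummus_bowl, ramekin1, ramekin2, garlic_press, scraper, spice_jar from where it was at the start of the episode above 0.05 m or angle between any of hummus_bowl, ramekin1, ramekin2, garlic_press, scraper, spice_jar's own z axis and vertical above 0.6 rad).
Of skewer1, skewer2, skewer3, skewer4 only 2 to 4 are there at a start; the rules pass over those that are not, and their reading is None.
At some moment in a run one of rack, skewer1, skewer2, skewer3, skewer4 may be knocked a few centimetres aside while the robot is not near it.
Once in a run the grip may slacken for a moment while it holds something.
It also fails if it takes over 210 s, if anything falls off the work surface, if the arm or the gripper's body presses on something with over 40 N, if the wrist force passes 120 N, or if a joint passes its speed limit or range.

### The arm

A 6-joint arm with a two-finger parallel gripper is mounted at the origin on the work surface. World frame = base frame: x ahead of the robot, y to its left, z up, the work surface at z = 0. Lengths are in m, angles in rad, forces in N, time in s.
With the tool pointing down it reaches from about 0.25 to 0.85 m from the base axis. Payload 12.5 kg.
Tool frame: the origin (TCP) lies midway between the tips of the shut fingers; the grasp point (between the pads) lies 19 mm behind it; z points along the fingers, y is the direction in which the jaws open and shut (so a half turn about z gives the same grasp; the last joint's range is limited). The gripper opens to 93 mm and grips with 3 to 60 N. Pads are 15 mm wide; open, the fingers measure 128 mm over their backs; the gripper's body (75 mm by 188 mm) begins 65 mm behind the grasp point.
Start: joints at [-1.245, 0.351, 1.652, -0, 1.139, -0.085], TCP at [0.22, -0.504, 0.219] pointing down, gripper open.
Joint ranges: [-2.75, 2.75], [-0.79, 2.1], [0.01, 2.65], [-1.57, 4.71], [0.07, 3.14], [-2.87, 2.87]. Speed limits (rad/s): [2.22, 2.22, 2.79, 3.14, 3.14, 3.14].

### API

Orientations are given as a unit quaternion [x, y, z, w].
In Python, from workcell import telemetry, get_image, hand_in gives the robot as it stands.
- The arm moves only by the shell command python3 -m creep 'ROWS' [FORCE]. ROWS is text: rows parted by semicolons, each of 7 numbers parted by spaces: the turn, a rotation vector about the tool's x, y, z in degrees, then the shift along the tool's x, y, z in cm, then the closure, from -1 (fully open) to 1 (shut). A call has 1 to 10 rows; each row is the pose to reach, as a shift and turn from the pose commanded when the call began, along the tool's axes at that moment; what a row does not reach only later rows make up. A row lasts 1/10 s, in which the tool goes at most 50 mm and 8.59 degrees, less where a joint would pass 70% of its speed; a pose out of reach is approached as far as the arm can. A call with a gripper value outside its range is refused whole. The fingers move at their own pace and stop on an object; FORCE is the grip in N (left out, the last holds). Time passes only in rows, so rows that repeat a pose let the fingers close. It gives the time, the measured TCP pose, the force and the opening at its end, in the units of the state.
- telemetry.state(): the state, without advancing time (a new reading comes with each control period).
- get_image(name): name is "scene" or "top"; returns a dict with "image" (420x560x3 uint8, blue, green, red), "depth" (420x560 float32, m along the optical axis (not along the pixel's ray), 0 where there is no reading), "fov_y" (degrees; the focal length in pixels is half the picture's height over the tangent of half this angle, whatever the lens; pixels are square), "cx", "cy" (the principal point, pixels), "R" (3x3) and "t" (3): a world point X has camera coordinates R X + t. Camera axes: x right, y down, z forward; pixel columns grow to the right and rows downward; lengths in m; the calibration is good to about 2 mm. A picture is of the moment at which its call begins.
- hand_in(): hands the job in, once; it reports no verdict.
The state is a dict: "clock": time; "joint_pos": joint angles; "joint_vel": joint speeds; "joint_torque": joint torques, N m; "eef_pos": TCP position; "ee_rot": TCP orientation; "wrist_force": force on the tool from outside, world axes, zero at the start; "moment": the same for the moment, N m; "width": finger opening in m.
Only numpy, scipy, OpenCV 4.12 (cv2) and the standard library are available. Lean on these libraries where they do the work, as an engineer would, in place of code of your own. Each camera call takes 0.05 s, during which the arm holds its last target. There are 200 camera calls.

## Working session

There is one attempt and no reset: what is moved stays moved. The work goes in short steps, Python scripts to look and compute and a shell command to move; the robot and the scene stay as the last step left them, time stands still between calls to the robot, and variables do not carry over. Pictures are saved under pics/ and viewed, about 12 in all and at most 16, crops included, and the job is handed in when it is done.

```bash
ls; mkdir -p pics; cat > h.py <<'E'
import numpy as np, cv2
from workcell import telemetry, get_image, hand_in
from scipy.spatial.transform import Rotation as Ro
def shot(n):
    g=get_image(n); g['f']=210/np.tan(np.radians(g['fov_y'])/2); g['R']=np.array(g['R']);g['t']=np.array(g['t']); return g
def world(g,u,v,z=None):
    r=np.array([(u-g['cx'])/g['f'],(v-g['cy'])/g['f'],1.]); C=-g['R'].T@g['t']; d=g['R'].T@r
    if z is None: return C+d*g['depth'][int(round(v)),int(round(u))]
    return C+d*(z-C[2])/d[2]
def proj(g,X):
    c=g['R']@np.array(X)+g['t']; return c[:2]/c[2]*g['f']+[g['cx'],g['cy']]
def cloud(g):
    v,u=np.mgrid[0:420,0:560]; d=g['depth']; p=np.stack([(u-g['cx'])/g['f']*d,(v-g['cy'])/g['f']*d,d],-1)
    P=(p-g['t'])@g['R']; P[d==0]=np.nan; return P
def save(n,im,s=1): cv2.imwrite('pics/'+n,cv2.resize(im,None,fx=s,fy=s,interpolation=cv2.INTER_CUBIC))
def shift(target,yaw=None):
    "tool-frame cm shift to world TCP target"
    s=telemetry.state(); R=Ro.from_quat(s['ee_rot']).as_matrix(); return R.T@(np.array(target)-s['eef_pos'])*100
E
python3 - <<'E'
from h import *
for n in ['scene','top']:
    g=shot(n); save(n+'0.png',g['image'],1.4); np.savez(n+'0.npz',**g)
    print(n,g['f'],g['cx'],g['cy'],-g['R'].T@g['t'],g['R'])
s=telemetry.state(); print(s); print(Ro.from_quat(s['ee_rot']).as_matrix())
E
```

```text
pics
scene 537.6966593221306 280.1036995851539 212.25392610700868 [ 1.28379719 -0.57808364  0.86494916] [[ 0.63749724  0.77036529 -0.01160114]
 [ 0.48561481 -0.41345771 -0.77021489]
 [-0.5981434   0.48537618 -0.63767895]]
top 475.33490329780005 275.790206606412 213.06750371166189 [0.45341639 0.01839749 1.44985467] [[ 0.00628958 -0.99995188  0.00752912]
 [-0.99695226 -0.00685584 -0.07771222]
 [ 0.0777601  -0.0070174  -0.9969474 ]]
{'clock': 0.1, 'joint_pos': array([-1.24458611e+00,  3.51164560e-01,  1.65235132e+00, -5.66499178e-05,
        1.13914096e+00, -8.46098254e-02]), 'joint_vel': array([ 0.00042309,  0.000969  , -0.00109432, -0.0006836 , -0.00134916,
       -0.00034223]), 'joint_torque': array([ 8.42473546e-04, -4.98027456e+01, -2.85704094e+01,  6.99986215e-02,
        2.38912669e-02, -5.31799594e-05]), 'eef_pos': array([ 0.21955148, -0.50393096,  0.21816836]), 'ee_rot': array([ 9.78974876e-01,  2.03980166e-01, -8.96539801e-05, -5.25117263e-04]), 'wrist_force': array([ 0.65534699,  0.31591879, -0.05749136]), 'moment': array([-0.01294197, -0.0092395 , -0.00823011]), 'width': 0.09323992428879674}
[[ 9.16784168e-01  3.99382821e-01 -3.89765001e-04]
 [ 3.99383009e-01 -9.16783632e-01  9.91577948e-04]
 [ 3.86890248e-05 -1.06472848e-03 -9.99999432e-01]]
```

View pics/scene0.png

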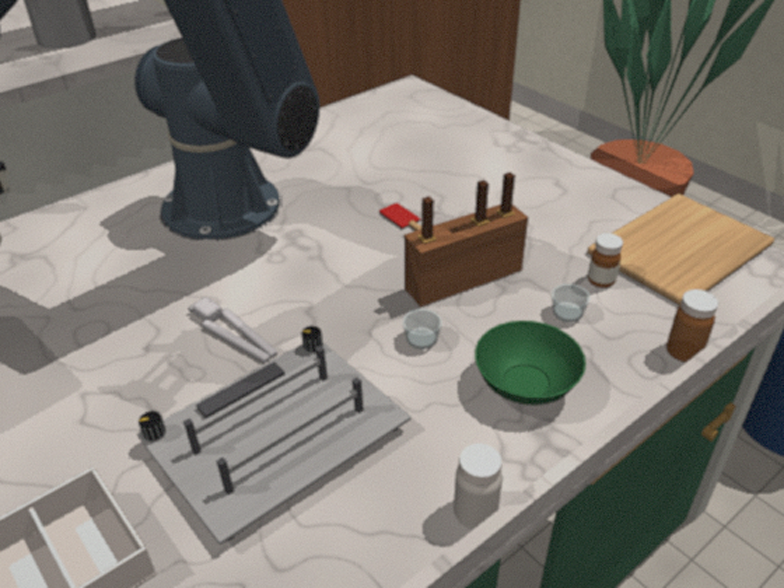

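View pics/top0.png

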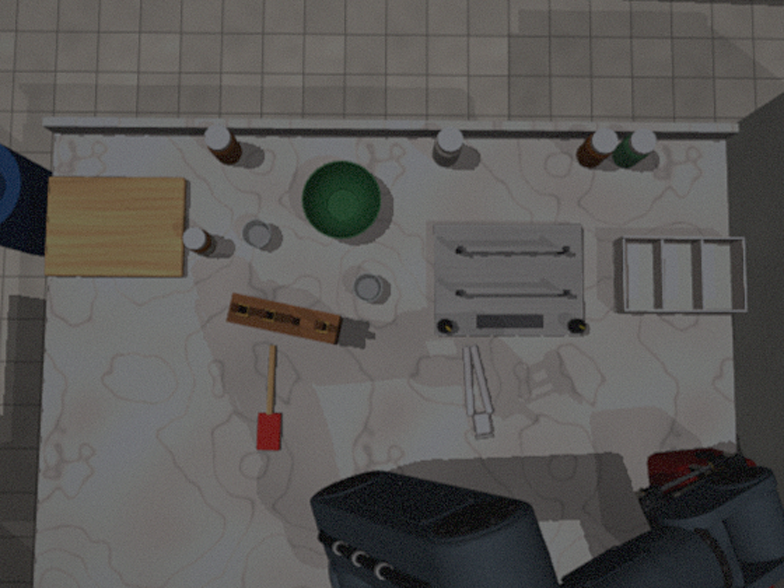

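The two pictures show the rack at scene (270,430) and top (508,280). Its knobs are at top (445,326) and (577,326). The block at top (285,318) holds three skewers, in holes +81, +27 and -81, and hole -27 is empty. Next I'll measure these.

```bash
cat >> h.py <<'E'
def plane(P):
    P=P[np.isfinite(P).all(1)]
    for _ in range(6):
        A=np.c_[P[:,:2],np.ones(len(P))]; k=np.linalg.lstsq(A,P[:,2],rcond=None)[0]; r=P[:,2]-A@k
        P=P[abs(r)<max(2.0*np.std(r),.001)]
    return k,r.std(),len(P)
def rackfit(g,c0=(.62,-.18),verbose=1):
    """plate plane & ledge plane, plate outline -> pose"""
    P=cloud(g); x,y,z=P[...,0],P[...,1],P[...,2]
    roi=(abs(x-c0[0])<.20)&(abs(y-c0[1])<.23)
    led=roi&(abs(z)<.012)&((abs(x-c0[0])>.15)|(abs(y-c0[1])>.19)); lk,ls,ln=plane(P[led])
    zl=z-(lk[0]*x+lk[1]*y+lk[2])
    pl=roi&(zl>.016)&(zl<.038)
    n,lab,st,_=cv2.connectedComponentsWithStats(cv2.erode(pl.astype(np.uint8),np.ones((3,3))))
    m=lab==1+np.argmax(st[1:,4])
    pk,ps,pn=plane(P[m])
    q=P[m][:,:2].astype(np.float32); box=cv2.minAreaRect(q)
    if verbose: print('ledge',lk,ls,ln,'plate',pk,ps,pn,'box',box)
    return lk,pk,box
E
python3 - <<'E'
from h import *
for n in ['top','scene']:
    g=dict(np.load(n+'0.npz')); g={k:(v if v.ndim else v.item()) for k,v in g.items()}
    print(n); rackfit(g)
    P=cloud(g)
    # black knobs in rack region: pixels high
    if n=='top':
        pts={'knobL':(318,233),'knobR':(412,233),'blockL':(0,0)}
        im=g['image']; a=im[195:250,150:440]; save('c_top1.png',im[150:260,150:430],2.85)
        # block top points
        m=(abs(P[...,2]-.12)<.006)&(abs(P[...,1]-.2)<.2)&(abs(P[...,0]-.5)<.15); q=P[m]; print('block',len(q),cv2.minAreaRect(q[:,:2].astype(np.float32)),q[:,2].mean())
        m=(P[...,2]>.15)&(abs(P[...,1]-.2)<.2)&(abs(P[...,0]-.5)<.15); 
        nn,lab,st,c=cv2.connectedComponentsWithStats(m.astype(np.uint8))
        for i in range(1,nn):
            if st[i,4]>4: print('handle',c[i],st[i,4],np.median(P[lab==i],axis=0))
        m=(P[...,2]>.045)&(P[...,2]<.075)&(abs(P[...,1]+.15)<.22)&(P[...,0]>.45)&(P[...,0]<.58)
        nn,lab,st,c=cv2.connectedComponentsWithStats(m.astype(np.uint8))
        for i in range(1,nn):
            if st[i,4]>4: print('knob',c[i],st[i,4],P[lab==i].mean(0))
E
```

```text
top
ledge [-0.00074539  0.00051129  0.00021646] 0.0023476316072099865 5077 plate [0.02801479 0.00066565 0.00937811] 0.0023788921620798353 5255 box ((0.6065943837165833, -0.2522554099559784), (0.23092937469482422, 0.3111162781715393), 0.27716702222824097)
block 1405 ((0.5154402852058411, 0.21693763136863708), (0.22064004838466644, 0.05997631698846817), 78.38326263427734) 0.119867777484068
handle [168.74576271 220.13559322] 59 [0.5307003  0.29050265 0.19813693]
handle [188.5862069  224.36206897] 58 [0.52036262 0.2395636  0.19777311]
handle [227.91304348 232.7173913 ] 46 [0.49773138 0.13479322 0.1987756 ]
knob [366.33004926 208.98029557] 203 [ 0.57477653 -0.25533849  0.07051834]
knob [317.2371134 232.8556701] 97 [ 0.50473152 -0.11334034  0.05632357]
scene
ledge [ 7.23818040e-04  5.88495892e-05 -1.25651383e-03] 0.0012372364831603176 8241 plate [0.03098896 0.00123635 0.00731794] 0.0011750855859442042 8251 box ((0.6112563610076904, -0.2538401484489441), (0.23959332704544067, 0.30923324823379517), 0.252113401889801)
```

View pics/c_top1.png

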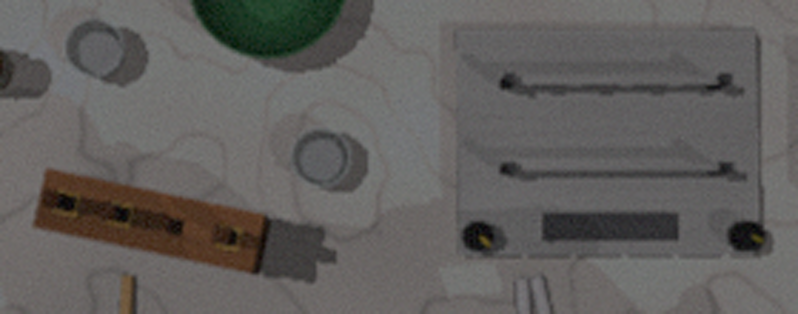

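The crop shows the knob tops at about (478,237) and (746,236). The plate slopes 0.029–0.030 rad, so both front feet are about 6.3 mm short. I'll cross-check the knob axes using both cameras.

```bash
python3 - <<'E'
from h import *
L=lambda n:{k:(v if v.ndim else v.item()) for k,v in dict(np.load(n+'0.npz')).items()}
g=L('top'); s=L('scene')
f=lambda U,V:((U+.5)/2.85-.5+150,(V+.5)/2.85-.5+150)
for n,c in dict(L=(478,237),R=(746,236)).items(): print(n,world(g,*f(*c),.057))
for c in [(312,330),(150.5,416)]: print(world(s,c[0]/1.4,c[1]/1.4,.057))
# dark-pixel cloud, z>.04, both cams
for G in (g,s):
    P=cloud(G); v=G['image'].max(-1)
    for y0 in (-.113,-.393):
        m=(v<60)&(abs(P[...,0]-.505)<.03)&(abs(P[...,1]-y0)<.03)&(P[...,2]>.038)&(P[...,2]<.07)
        q=P[m]; print('dark',y0,m.sum(),q.mean(0),q[:,:2].min(0),q[:,:2].max(0),cv2.minEnclosingCircle(q[:,:2].astype(np.float32)))
save('c_scene1.png',s['image'][220:330,90:250],5)
print(shift((.505,-.113,.10)))
E
```

```text
L [ 0.50477385 -0.11374345  0.057     ]
R [ 0.50761715 -0.39003479  0.057     ]
[ 0.50626068 -0.11346429  0.057     ]
[ 0.50732489 -0.39328971  0.057     ]
dark -0.113 85 [ 0.50571762 -0.11288025  0.05640199] [ 0.48980934 -0.12753148] [ 0.51929593 -0.09806968] ((0.504418671131134, -0.1133841946721077), 0.016441138461232185)
dark -0.393 101 [ 0.50777576 -0.39125975  0.05442579] [ 0.49439132 -0.41109792] [ 0.52161449 -0.37509184] ((0.5064770579338074, -0.39309489727020264), 0.018103066831827164)
dark -0.113 138 [ 0.51487003 -0.12033797  0.05171427] [ 0.49339907 -0.13282876] [ 0.52779692 -0.10321445] ((0.5101662278175354, -0.11822368204593658), 0.017730729654431343)
dark -0.393 189 [ 0.517064   -0.39728818  0.05184664] [ 0.49566579 -0.41152683] [ 0.52761177 -0.38282248] ((0.5109010338783264, -0.39712464809417725), 0.01775987073779106)
[ 41.7821295  -24.42700487  11.84446718]
```

View pics/c_scene1.png

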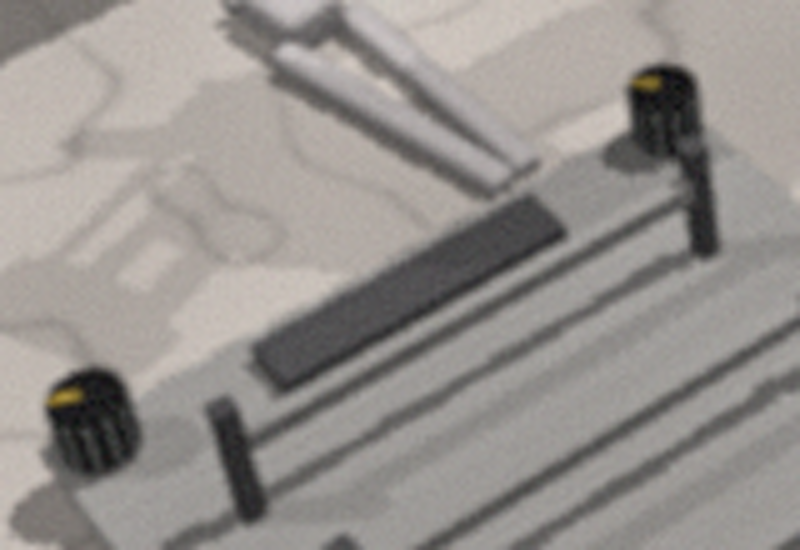

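The crop shows both knobs upright, with the left one at about (663,85) and the right one at (90,385). Taken with the top view, that puts the axes at L (0.5055,-0.1136) and R (0.507,-0.3925). I'll start with the right knob, with the wrist pre-turned back.

```bash
python3 -m creep '0 0 -85 30.8 1.3 8 -0.1; 0 0 -85 30.8 1.3 8 -0.1; 0 0 -85 30.8 1.3 8 -0.1; 0 0 -85 30.8 1.3 8 -0.1; 0 0 -85 30.8 1.3 8 -0.1; 0 0 -85 30.8 1.3 8 -0.1; 0 0 -85 30.8 1.3 8 -0.1; 0 0 -85 30.8 1.3 8 -0.1; 0 0 -85 30.8 1.3 8 -0.1; 0 0 -85 30.8 1.3 8 -0.1' 15
python3 -m creep '0 0 -83 0 0 0 -0.1; 0 0 -83 0 0 0 -0.1; 0 0 -83 0 0 0 -0.1; 0 0 -83 0 0 0 -0.1; 0 0 -83 0 0 0 -0.1; 0 0 -83 0 0 0 -0.1; 0 0 -83 0 0 0 -0.1; 0 0 -83 0 0 0 -0.1; 0 0 -83 0 0 0 -0.1; 0 0 -83 0 0 0 -0.1'
python3 - <<'E'
from h import *
print(telemetry.state()['joint_pos'],shift((.507,-.3925,.036)))
E
```

```text
clock: 1.1
eef_pos: [0.5072, -0.3928, 0.138]
ee_rot: [0.581, 0.814, 0.0, -0.001]
wrist_force: [-0.1, 0.3, -0.2]
width: 0.0507
clock: 2.1
eef_pos: [0.507, -0.393, 0.1382]
ee_rot: [-0.103, 0.995, 0.0, -0.0]
wrist_force: [0.1, -0.2, 0.6]
width: 0.0509
[-7.31896924e-01  5.99796921e-01  1.46987784e+00  5.92078764e-06
  1.07276773e+00 -2.50989974e+00] [-0.01199421  0.04001173 10.21843359]
```

```bash
python3 -m creep '0 0 0 0 0 4 -0.1; 0 0 0 0 0 7 -0.1; 0 0 0 0 0 9 -0.1; 0 0 0 0 0 10.2 -0.1; 0 0 0 0 0 10.2 0.5; 0 0 0 0 0 10.2 0.7; 0 0 0 0 0 10.2 0.7; 0 0 0 0 0 10.2 0.7' 15
```

```text
clock: 2.9
eef_pos: [0.5078, -0.3942, 0.0379]
ee_rot: [-0.1, 0.995, -0.001, 0.001]
wrist_force: [-0.2, -4.8, -0.1]
width: 0.032
```

```bash
python3 -m creep '0 0 8 0 0 0 0.7; 0 0 16 0 0 -0.03 0.7; 0 0 24 0 0 -0.05 0.7; 0 0 32 0 0 -0.07 0.7; 0 0 40 0 0 -0.08 0.7; 0 0 48 0 0 -0.1 0.7; 0 0 56 0 0 -0.12 0.7; 0 0 64 0 0 -0.13 0.7; 0 0 72 0 0 -0.15 0.7; 0 0 80 0 0 -0.17 0.7'
python3 -m creep '0 0 8 0 0 0 0.7; 0 0 16 0 0 -0.03 0.7; 0 0 24 0 0 -0.05 0.7; 0 0 32 0 0 -0.07 0.7; 0 0 40 0 0 -0.08 0.7; 0 0 48 0 0 -0.1 0.7; 0 0 56 0 0 -0.12 0.7; 0 0 64 0 0 -0.13 0.7; 0 0 72 0 0 -0.15 0.7; 0 0 80 0 0 -0.17 0.7'
python3 -m creep '0 0 8 0 0 0 0.7; 0 0 16 0 0 -0.03 0.7; 0 0 24 0 0 -0.05 0.7; 0 0 32 0 0 -0.07 0.7; 0 0 40 0 0 -0.08 0.7; 0 0 48 0 0 -0.1 0.7; 0 0 56 0 0 -0.12 0.7; 0 0 64 0 0 -0.13 0.7; 0 0 72 0 0 -0.15 0.7; 0 0 80 0 0 -0.17 0.7'
python3 -m creep '0 0 8 0 0 0 0.7; 0 0 16 0 0 -0.03 0.7; 0 0 24 0 0 -0.05 0.7; 0 0 32 0 0 -0.07 0.7; 0 0 40 0 0 -0.08 0.7; 0 0 50 0 0 -0.1 0.7; 0 0 50 0 0 -0.1 0.7; 0 0 50 0 0 -0.1 -0.1; 0 0 50 0 0 -0.1 -0.1; 0 0 50 0 0 -0.1 -0.1'
python3 - <<'E'
from h import *
print(telemetry.state()['joint_pos'])
E
```

```text
clock: 3.9
eef_pos: [0.5083, -0.3931, 0.0395]
ee_rot: [0.565, 0.825, 0.0, 0.001]
wrist_force: [3.7, 1.1, 0.3]
width: 0.0318
clock: 4.9
eef_pos: [0.5085, -0.3935, 0.0414]
ee_rot: [0.963, 0.269, 0.001, 0.001]
wrist_force: [4.0, -1.2, 0.1]
width: 0.0322
clock: 5.9
eef_pos: [0.5084, -0.3931, 0.043]
ee_rot: [0.911, -0.413, 0.001, -0.0]
wrist_force: [4.1, 1.8, 1.2]
width: 0.0315
clock: 6.9
eef_pos: [0.5071, -0.3932, 0.0429]
ee_rot: [-0.653, 0.757, 0.0, -0.0]
wrist_force: [0.2, 0.1, -1.2]
width: 0.0489
[-7.32049699e-01  7.22352859e-01  1.51865138e+00 -1.46579526e-04
  9.00647121e-01  2.55662835e+00]
```

```bash
python3 -m creep '0 0 0 0 0 -4 -0.1; 0 0 0 0 0 -8.5 -0.1; 0 0 -80 -5 0.8 -8.5 -0.1; 0 0 -80 -10 1.5 -8.5 -0.1; 0 0 -80 -15 2.3 -8.5 -0.1; 0 0 -80 -20 3.1 -8.5 -0.1; 0 0 -80 -25 3.8 -8.5 -0.1; 0 0 -80 -27.6 4.2 -8.5 -0.1; 0 0 -80 -27.6 4.2 -8.5 -0.1; 0 0 -80 -27.6 4.2 -8.5 -0.1'
python3 -m creep '0 0 -86 0 0 0 -0.1; 0 0 -86 0 0 0 -0.1; 0 0 -86 0 0 0 -0.1; 0 0 -86 0 0 0 -0.1; 0 0 -86 0 0 0 -0.1; 0 0 -86 0 0 0 -0.1; 0 0 -86 0 0 0 -0.1; 0 0 -86 0 0 0 -0.1; 0 0 -86 0 0 0 -0.1; 0 0 -86 0 0 0 -0.1'
python3 -m creep '0 0 -86 0 0 0 -0.1; 0 0 -86 0 0 0 -0.1; 0 0 -86 0 0 0 -0.1; 0 0 -86 0 0 0 -0.1; 0 0 -86 0 0 0 -0.1; 0 0 -86 0 0 0 -0.1; 0 0 -86 0 0 0 -0.1; 0 0 -86 0 0 0 -0.1; 0 0 -86 0 0 0 -0.1; 0 0 -86 0 0 0 -0.1'
python3 - <<'E'
from h import *
print(telemetry.state()['joint_pos'],shift((.5055,-.1136,.036)))
g=shot('scene'); rackfit(g,(.606,-.2525))
P=cloud(g); s=g['image'].copy()
save('s2.png',s[170:360,60:300],3)
E
```

```text
clock: 7.9
eef_pos: [0.5063, -0.113, 0.1279]
ee_rot: [0.968, -0.252, 0.0, 0.0]
wrist_force: [0.3, -0.2, 0.3]
width: 0.051
clock: 8.9
eef_pos: [0.5062, -0.1141, 0.1278]
ee_rot: [0.88, 0.474, -0.0, -0.0]
wrist_force: [-0.2, 1.4, 1.2]
width: 0.0511
clock: 9.9
eef_pos: [0.5062, -0.114, 0.1278]
ee_rot: [0.321, 0.947, -0.0, -0.0]
wrist_force: [0.3, -0.4, 0.1]
width: 0.0505
[-3.11319980e-01  4.12199614e-01  1.81630712e+00 -6.98988640e-05
  9.13235993e-01 -1.22863616e+00] [ 7.94250031e-02 -4.54634847e-03  9.17880304e+00]
ledge [ 0.00091727 -0.0002552  -0.00148981] 0.0012505397644172241 10444 plate [ 0.02870839 -0.01788906  0.00646235] 0.0011408070814939008 8075 box ((0.612114429473877, -0.2547416687011719), (0.3170437514781952, 0.23675435781478882), 89.9687728881836)
```

View pics/s2.png

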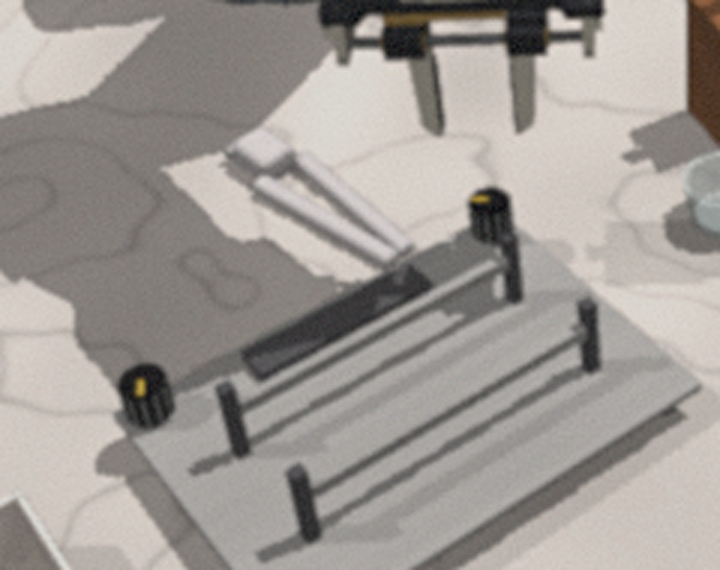

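The picture shows the right knob's mark turned and its corner raised. By the plane fit the right foot is still about 1 mm short and the left about 6 mm. Next is the left knob, after unwinding the wrist a little further.

```bash
python3 -m creep '0 0 -75 0.1 0 0 -0.1; 0 0 -75 0.1 0 0 -0.1; 0 0 -75 0.1 0 0 -0.1; 0 0 -75 0.1 0 0 -0.1; 0 0 -75 0.1 0 0 -0.1; 0 0 -75 0.1 0 0 -0.1; 0 0 -75 0.1 0 0 -0.1; 0 0 -75 0.1 0 0 -0.1; 0 0 -75 0.1 0 0 -0.1; 0 0 -75 0.1 0 0 -0.1'
python3 -m creep '0 0 0 0 0 4 -0.1; 0 0 0 0 0 7 -0.1; 0 0 0 0 0 8.5 -0.1; 0 0 0 0 0 9.2 -0.1; 0 0 0 0 0 9.2 -0.1; 0 0 0 0 0 9.2 0.7; 0 0 0 0 0 9.2 0.7; 0 0 0 0 0 9.2 0.7; 0 0 0 0 0 9.2 0.7' 15
python3 -c "
from h import *
print(telemetry.state()['joint_pos'])"
```

```text
clock: 10.95
eef_pos: [0.5054, -0.1134, 0.1278]
ee_rot: [-0.318, 0.948, -0.0, -0.0]
wrist_force: [-0.3, -0.9, 0.2]
width: 0.0512
clock: 11.85
eef_pos: [0.5063, -0.1138, 0.0365]
ee_rot: [-0.319, 0.948, -0.001, 0.001]
wrist_force: [1.2, -2.6, 3.0]
width: 0.0322
[-3.10662768e-01  5.61872254e-01  1.86391324e+00 -2.97400405e-04
  7.13613209e-01 -2.52986998e+00]
```

```bash
python3 -m creep '0 0 8 0 0 0 0.7; 0 0 16 0 0 -0.03 0.7; 0 0 24 0 0 -0.05 0.7; 0 0 32 0 0 -0.07 0.7; 0 0 40 0 0 -0.08 0.7; 0 0 48 0 0 -0.1 0.7; 0 0 56 0 0 -0.12 0.7; 0 0 64 0 0 -0.13 0.7; 0 0 72 0 0 -0.15 0.7; 0 0 80 0 0 -0.17 0.7'
python3 -m creep '0 0 8 0 0 0 0.7; 0 0 16 0 0 -0.03 0.7; 0 0 24 0 0 -0.05 0.7; 0 0 32 0 0 -0.07 0.7; 0 0 40 0 0 -0.08 0.7; 0 0 48 0 0 -0.1 0.7; 0 0 56 0 0 -0.12 0.7; 0 0 64 0 0 -0.13 0.7; 0 0 72 0 0 -0.15 0.7; 0 0 80 0 0 -0.17 0.7'
python3 -m creep '0 0 8 0 0 0 0.7; 0 0 16 0 0 -0.03 0.7; 0 0 24 0 0 -0.05 0.7; 0 0 32 0 0 -0.07 0.7; 0 0 40 0 0 -0.08 0.7; 0 0 48 0 0 -0.1 0.7; 0 0 56 0 0 -0.12 0.7; 0 0 64 0 0 -0.13 0.7; 0 0 72 0 0 -0.15 0.7; 0 0 80 0 0 -0.17 0.7'
python3 -m creep '0 0 8 0 0 0 0.7; 0 0 16 0 0 -0.03 0.7; 0 0 24 0 0 -0.05 0.7; 0 0 32 0 0 -0.07 0.7; 0 0 40 0 0 -0.08 0.7; 0 0 50 0 0 -0.1 0.7; 0 0 50 0 0 -0.1 0.7; 0 0 50 0 0 -0.1 -0.1; 0 0 50 0 0 -0.1 -0.1; 0 0 50 0 0 -0.1 -0.1'
python3 -m creep '0 0 0 0 0 -4 -0.1; 0 0 0 0 0 -8.5 -0.1; 0 0 -80 0 0 -12 -0.1; 0 0 -80 0 0 -12 -0.1; 0 0 -80 0 0 -12 -0.1;0 0 -80 0 0 -12 -0.1'
cat > m.py <<'E'
from h import *
for n in ('scene','scene','top'):
    g=shot(n); P=cloud(g); x,y,z=P[...,0],P[...,1],P[...,2]
    lk,pk,b=rackfit(g,(.606,-.2525),0)
    h=lambda X,Y:(pk-lk)@[X,Y,1]*1000-30
    print(n,'FL,FR,BL,BR mm rel level',np.round([h(.507,-.113),h(.507,-.393),h(.707,-.113),h(.707,-.393)],2),'tilt',pk[:2]-lk[:2],b)
E
python3 m.py
```

```text
clock: 12.85
eef_pos: [0.5066, -0.1128, 0.0382]
ee_rot: [0.368, 0.93, 0.001, 0.001]
wrist_force: [3.5, 6.1, 2.3]
width: 0.0318
clock: 13.85
eef_pos: [0.5078, -0.1131, 0.0402]
ee_rot: [0.88, 0.476, 0.002, 0.001]
wrist_force: [8.9, 4.7, 0.0]
width: 0.0315
clock: 14.85
eef_pos: [0.5079, -0.1143, 0.0419]
ee_rot: [0.98, -0.201, 0.003, 0.0]
wrist_force: [7.9, -6.5, -1.6]
width: 0.0314
clock: 15.85
eef_pos: [0.5052, -0.1131, 0.0418]
ee_rot: [0.805, -0.593, -0.0, 0.0]
wrist_force: [0.2, 0.1, 0.4]
width: 0.0493
clock: 16.45
eef_pos: [0.5053, -0.1131, 0.162]
ee_rot: [0.945, -0.326, -0.0, -0.0]
wrist_force: [-0.6, 0.2, -0.1]
width: 0.0513
scene FL,FR,BL,BR mm rel level [-0.17 -0.63  0.16 -0.3 ] tilt [0.00165552 0.00162834] ((0.6114015579223633, -0.25497162342071533), (0.23776653409004211, 0.3170158565044403), 0.6289958357810974)
scene FL,FR,BL,BR mm rel level [-0.12 -0.69  0.22 -0.36] tilt [0.00169451 0.00206228] ((0.6111041903495789, -0.25513991713523865), (0.2392004281282425, 0.31626319885253906), 0.7534977197647095)
top FL,FR,BL,BR mm rel level [ 0.07 -0.67  0.22 -0.52] tilt [0.00075335 0.00262751] ((0.6067418456077576, -0.25242727994918823), (0.231582373380661, 0.31580379605293274), 0.4807339012622833)
```

The rack is level to about 0.002 rad with all four feet within about 0.7 mm, so step 1 is satisfied.

For the skewers, I'll grip each handle with the tool pitched back 75° (fingers pointing toward the robot), lift, then swing the tool forward 90° to lay it down with the handle toward the robot. First comes the transit pose, high and clear.

```bash
cat >> h.py <<'E'
def go(G,yaw,th,back=.016):
    "grasp point G, tool-x azimuth when down=yaw, pitch th(deg, <0 fingers point to -x)"
    R=Ro.from_matrix(np.array([[np.cos(yaw),np.sin(yaw),0],[np.sin(yaw),-np.cos(yaw),0],[0,0,-1]]))*Ro.from_rotvec([0,np.radians(th),0])
    s=telemetry.state(); C=Ro.from_quat(s['ee_rot']); T=np.array(G)+back*R.as_matrix()[:,2]
    print('rot',np.round((C.inv()*R).as_rotvec(degrees=True),1),'shift cm',np.round(C.inv().apply(T-s['eef_pos'])*100,2),'j',np.round(s['joint_pos'],2))
E
python3 -c "
from h import *
go((.50,.134,.40),-.207,-75)"
```

```text
rot [-17.5 -73.5 -22.8] shift cm [-17.23 -18.28 -23.4 ] j [-0.31  0.36  1.79  0.    0.99  1.93]
```

```bash
python3 -m creep '0 0 0 -4 -4 -5 0.2; 0 0 0 -8 -8 -10 0.2; -17.5 -73.5 -22.8 -12 -12 -15 0.2; -17.5 -73.5 -22.8 -17.2 -18.3 -20 0.2; -17.5 -73.5 -22.8 -17.2 -18.3 -23.4 0.2; -17.5 -73.5 -22.8 -17.2 -18.3 -23.4 0.2; -17.5 -73.5 -22.8 -17.2 -18.3 -23.4 0.2; -17.5 -73.5 -22.8 -17.2 -18.3 -23.4 0.2; -17.5 -73.5 -22.8 -17.2 -18.3 -23.4 0.2; -17.5 -73.5 -22.8 -17.2 -18.3 -23.4 0.2' 25
python3 -m creep '-2 0 0 0 0 0 0.2;0 0 0 0 0 0 0.2'
python3 -c "
from h import *
go((.498,.134,.40),-.207,-75)
go((.498,.134,.27),-.207,-75)"
```

```text
clock: 17.6
eef_pos: [0.4849, 0.1368, 0.3958]
ee_rot: [0.832, -0.119, -0.539, -0.054]
wrist_force: [0.0, 0.2, 0.5]
width: 0.037
clock: 17.8
eef_pos: [0.4848, 0.1377, 0.3942]
ee_rot: [0.833, -0.12, -0.538, -0.052]
wrist_force: [0.2, -0.4, 0.3]
width: 0.0372
rot [-2.  -9.5 -3.2] shift cm [-0.22  0.11  0.09] j [0.04 0.69 1.07 0.41 2.46 2.07]
rot [-2.  -9.5 -3.2] shift cm [11.59 -0.43  5.49] j [0.04 0.69 1.07 0.41 2.46 2.07]
```

```bash
python3 -m creep '-2 -9.5 -3.2 4 -0.2 2 0.2; -2 -9.5 -3.2 8 -0.3 4 0.2; -2 -9.5 -3.2 11.6 -0.4 5.5 0.2; -2 -9.5 -3.2 11.6 -0.4 5.5 0.2; -2 -9.5 -3.2 11.6 -0.4 5.5 0.2'
python3 -c "
from h import *
go((.498,.1345,.27),-.207,-75)
go((.498,.1345,.18),-.207,-75)"
```

```text
clock: 18.3
eef_pos: [0.4833, 0.1368, 0.2684]
ee_rot: [0.79, -0.082, -0.604, -0.064]
wrist_force: [-0.2, 0.7, -0.3]
width: 0.0372
rot [-0.1 -0.2  0.1] shift cm [ 0.23 -0.08  0.13] j [0.05 0.87 1.15 0.36 2.38 1.9 ]
rot [-0.1 -0.2  0.1] shift cm [ 8.92 -0.06  2.49] j [0.05 0.87 1.15 0.36 2.38 1.9 ]
```

```bash
python3 -m creep '0 0 0 3 0 0.8 0.2; 0 0 0 5.5 -0.1 1.5 0.2; 0 0 0 7.5 -0.1 2.1 0.2; 0 0 0 8.9 -0.1 2.5 0.2; 0 0 0 8.9 -0.1 2.5 0.2; 0 0 0 8.9 -0.1 2.5 0.2'
python3 -c "
from h import *
go((.498,.1345,.18),-.207,-75)
g=shot('scene'); save('s3.png',g['image'][90:290,220:440],3.5)"
```

```text
clock: 18.9
eef_pos: [0.483, 0.1383, 0.176]
ee_rot: [0.791, -0.081, -0.604, -0.065]
wrist_force: [0.4, -1.1, -0.6]
width: 0.0373
rot [-0.1 -0.3  0.3] shift cm [0.01 0.06 0.  ] j [0.05 0.99 1.17 0.32 2.25 1.84]
```

View pics/s3.png

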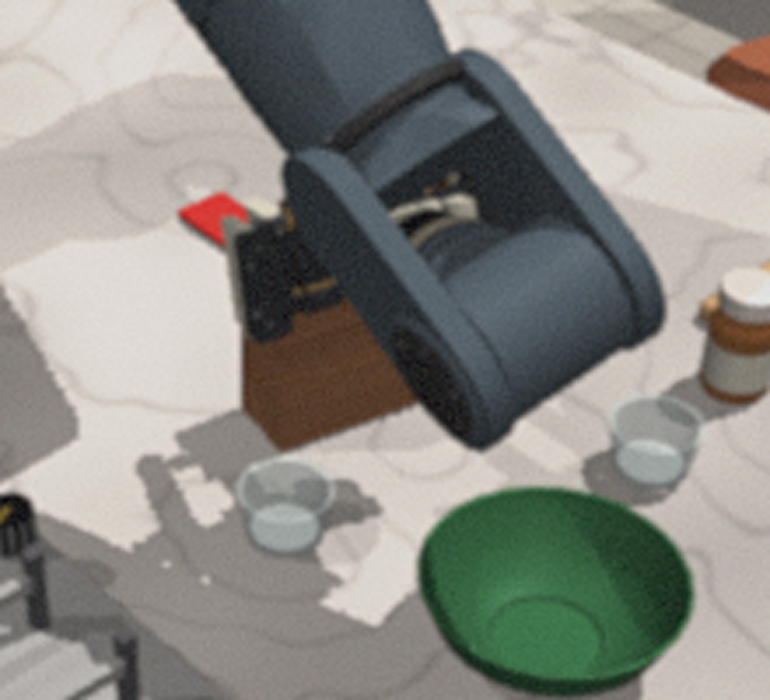

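The wrist stays clear above the bowl and ramekins. I'll grip and lift straight up.

```bash
python3 -m creep '0 0 0 0 0 0 0.5; 0 0 0 0 0 0 0.9; 0 0 0 0 0 0 0.9; 0 0 0 0 0 0 0.9; 0 0 0 0 0 0 0.9' 35
python3 -m creep '0 0 0 -1 0 -0.3 0.9; 0 0 0 -3.9 0 -1 0.9; 0 0 0 -6.8 0 -1.8 0.9; 0 0 0 -9.7 0 -2.6 0.9; 0 0 0 -12.6 0 -3.4 0.9; 0 0 0 -12.6 0 -3.4 0.9'
python3 - <<'E'
from h import *
go((.50,-.0,.33),-.1,-40)
g=shot('scene'); save('s4.png',g['image'][60:260,180:400],3)
E
```

```text
clock: 19.45
eef_pos: [0.4826, 0.1383, 0.1752]
ee_rot: [0.79, -0.081, -0.604, -0.065]
wrist_force: [1.1, 0.8, 2.0]
width: 0.0154
clock: 20.05
eef_pos: [0.4828, 0.1377, 0.3094]
ee_rot: [0.792, -0.08, -0.601, -0.065]
wrist_force: [0.0, -0.4, -0.0]
width: 0.0155
rot [-5.5 34.4 -3. ] shift cm [ 0.05 13.22 -3.61] j [0.05 0.83 1.14 0.38 2.43 1.93]
```

View pics/s4.png

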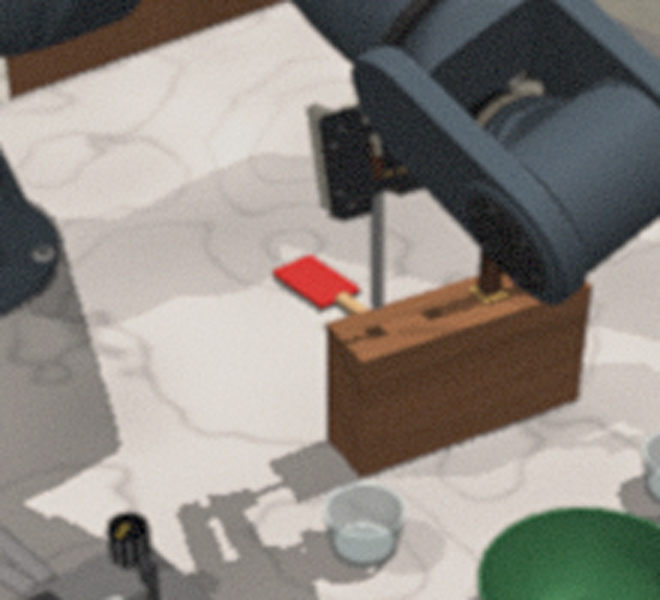

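The skewer is lifted upright out of hole -81; its blade is visible at (375,250), above the block. Now the swing to above the rack.

```bash
python3 -c "
from h import *
go((.548,-.313,.28),.0,12.5)
go((.52,-.09,.32),-.1,-31)"
```

```text
rot [ -7.1  86.7 -11. ] shift cm [  8.15  42.71 -14.38] j [0.05 0.83 1.14 0.38 2.43 1.93]
rot [-5.2 43.5 -3.5] shift cm [ 1.97 21.6  -7.28] j [0.05 0.83 1.14 0.38 2.43 1.93]
```

```bash
python3 -m creep '-1 8 -0.7 0.4 4 -1.4 0.9; -2 16 -1.3 0.8 8 -2.8 0.9; -3 24 -2 1.2 12.5 -4.2 0.9; -4 32 -2.6 1.6 17 -5.6 0.9; -5.2 40 -3.2 2 21 -7.2 0.9; -5.2 47 -4 3 25 -8.5 0.9; -5.7 55 -5 4.5 29 -10 0.9; -6 63 -6.5 6 33 -11.4 0.9; -6.5 71 -8 7 37 -12.8 0.9; -7 79 -9.5 8 41 -14 0.9'
python3 -c "
from h import *
go((.548,-.313,.13),.0,12.5)"
```

```text
clock: 21.1
eef_pos: [0.5506, -0.2971, 0.2623]
ee_rot: [0.999, -0.008, 0.041, 0.001]
wrist_force: [0.3, -1.0, -1.7]
width: 0.0155
rot [ 0.2  7.8 -0.9] shift cm [-1.11  1.57 14.75] j [-0.59  0.41  1.45  0.05  1.21  0.98]
```

```bash
python3 -m creep '0.2 7.8 -0.9 -1.1 1.6 3 0.9; 0.2 7.8 -0.9 -1.1 1.6 7 0.9; 0.2 7.8 -0.9 -1.1 1.6 11 0.9; 0.2 7.8 -0.9 -1.1 1.6 14.7 0.9; 0.2 7.8 -0.9 -1.1 1.6 14.7 0.9; 0.2 7.8 -0.9 -1.1 1.6 14.7 0.9'
python3 - <<'E'
from h import *
go((.548,-.313,.0865),.0,12.5)
g=shot('scene'); save('s5.png',g['image'][160:380,60:300],3)
P=cloud(g)
m=(P[...,2]>.1)&(P[...,2]<.145)&(P[...,0]>.59)&(P[...,0]<.75)&(abs(P[...,1]+.31)<.03); q=P[m]; print(m.sum(), q.min(0),q.max(0)); k=np.polyfit(q[:,0],q[:,1:],1); print(k)
E
```

```text
clock: 21.7
eef_pos: [0.5507, -0.3112, 0.1155]
ee_rot: [0.994, -0.001, 0.106, -0.001]
wrist_force: [0.5, -0.2, 1.3]
width: 0.0154
rot [-0.1  0.3 -0.1] shift cm [-0.87  0.2   4.38] j [-0.64  0.54  1.66  0.18  0.78  0.81]
437 [ 0.5900517  -0.32424108  0.11880786] [ 0.71810825 -0.29953803  0.14469738]
[[ 0.01660478 -0.07351936]
 [-0.32300265  0.17828741]]
```

View pics/s5.png

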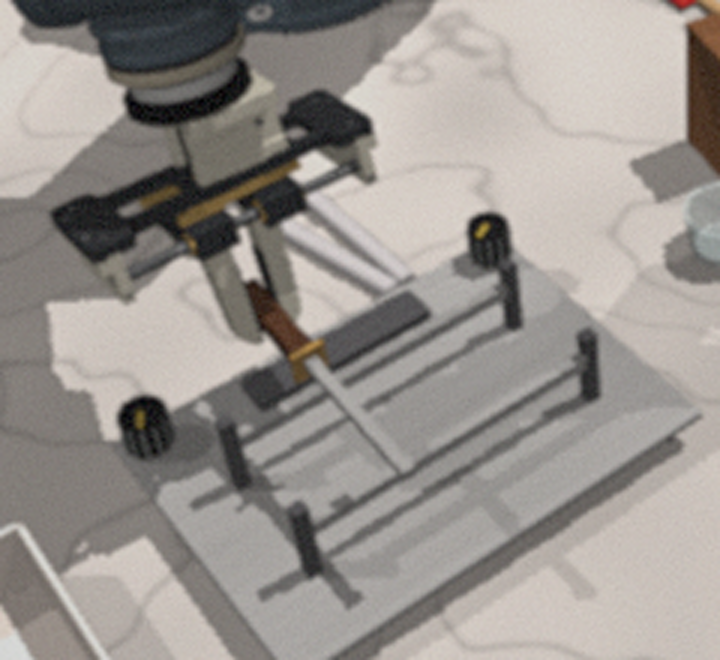

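The skewer is held level over the rack with its tip at x = 0.718, which is rack x = +0.110 as planned. Lowering and releasing.

```bash
python3 -m creep '0 0.3 0 -0.3 0.1 1.5 0.9; 0 0.3 0 -0.6 0.2 3 0.9; 0 0.3 0 -0.9 0.2 4 0.9; 0 0.3 0 -0.9 0.2 4.4 0.9; 0 0.3 0 -0.9 0.2 4.4 0.9'
python3 -m creep '0 0 0 0 0 0 0.6; 0 0 0 0 0 0 0.4; 0 0 0 0 0 0 0.3; 0 0 0 0 0 0 0.3; 0 0 0 0 0 -2 0.3; 0 0 0 0 0 -5 0.3; 0 0 0 0 0 -9 0.3; 0 0 0 0 0 -14 0.3'
cat > n.py <<'E'
from h import *
import sys
g=shot('scene'); save(sys.argv[1],g['image'][int(sys.argv[2]):int(sys.argv[3]),60:300],3)
P=cloud(g); m=(P[...,2]>.081)&(P[...,2]<.1)&(P[...,0]>.605)&(P[...,0]<.76)&(P[...,1]>-.36)&(P[...,1]<-.15)
n,lab,st,c=cv2.connectedComponentsWithStats(m.astype(np.uint8))
for i in range(1,n):
    if st[i,4]>15: q=P[lab==i]; print('blade',st[i,4],'x',q[:,0].min(),q[:,0].max(),'y',np.polyfit(q[:,0]-.608,q[:,1]+.253,1),'z',np.median(q[:,2]))
E
python3 n.py s6.png 160 380; python3 -c "
from h import *
go((.5203,.2399,.30),-.207,-75)
go((.54,.0,.33),-.1,-35)"; python3 m.py | head -1
```

```text
clock: 22.25
eef_pos: [0.5514, -0.3132, 0.0704]
ee_rot: [0.994, -0.001, 0.109, -0.001]
wrist_force: [0.2, 0.3, -0.2]
width: 0.0155
clock: 23.05
eef_pos: [0.52, -0.3129, 0.2076]
ee_rot: [0.994, -0.001, 0.109, -0.002]
wrist_force: [0.2, -0.2, 0.7]
width: 0.0324
blade 213 x 0.605444952019513 0.7014396954799391 y [ 0.01860786 -0.06077633] z 0.08405873688957156
rot [  6.9 -87.7  11. ] shift cm [  0.13 -55.78  -8.31] j [-0.68  0.37  1.65  0.17  0.95  0.8 ]
rot [  1.3 -48.    5.6] shift cm [  3.12 -31.56  -9.67] j [-0.68  0.37  1.65  0.17  0.95  0.8 ]
scene FL,FR,BL,BR mm rel level [-0.22 -0.76  0.17 -0.38] tilt [0.00191938 0.00194074] ((0.6116181015968323, -0.25531333684921265), (0.23846712708473206, 0.31563514471054077), 0.459061861038208)
```

View pics/s6.png

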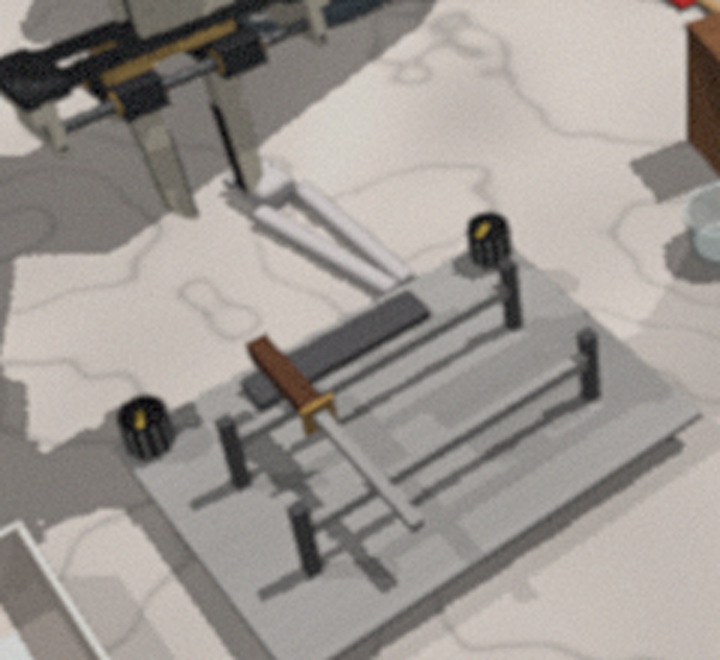

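Skewer one lies across both rails with its bolster just past the front rail, at rack y = -0.061, and the rack is still level. Next is hole +27.

```bash
python3 -m creep '0 0 0 1 -4 -4 0.2; 0 -8 0.8 1.5 -9 -8 0.2; 0.4 -16 1.6 2 -14 -9.5 0.2; 0.8 -24 2.6 2.5 -19 -9.7 0.2; 1 -32 3.6 3 -24 -9.7 0.2; 1.2 -40 4.6 3.1 -29 -9.7 0.2; 1.3 -48 5.6 3 -34 -9.7 0.2; 3 -56 7 2.5 -39 -9.5 0.2; 4 -64 8 2 -44 -9.5 0.2; 5 -72 9 1 -49 -9.5 0.2'
python3 -c "
from h import *
go((.5203,.2399,.28),-.207,-75)"
```

```text
clock: 24.25
eef_pos: [0.5143, 0.1553, 0.3022]
ee_rot: [0.863, -0.069, -0.499, -0.049]
wrist_force: [0.9, -0.3, -0.5]
width: 0.0372
rot [  1.7 -14.8   1.7] shift cm [ 1.23 -8.46  3.44] j [0.09 0.8  1.05 0.31 2.3  1.9 ]
```

```bash
python3 -m creep '1 -8 1 0.6 -4.5 1 0.2; 1.7 -14.8 1.7 1.2 -8.5 3 0.2; 1.7 -14.8 1.7 1.2 -8.5 3.4 0.2; 1.7 -14.8 1.7 1.2 -8.5 3.4 0.2; 1.7 -14.8 1.7 1.2 -8.5 3.4 0.2'
python3 -c "
from h import *
go((.5203,.2399,.18),-.207,-75)"
```

```text
clock: 24.75
eef_pos: [0.5061, 0.2407, 0.2784]
ee_rot: [0.792, -0.082, -0.601, -0.064]
wrist_force: [-0.0, -0.0, 1.0]
width: 0.0375
rot [-0.1 -0.6  0.1] shift cm [ 9.84 -0.19  2.9 ] j [0.18 0.94 0.99 0.57 2.4  2.12]
```

```bash
python3 -m creep '0 -0.6 0 3.3 -0.2 1 0.2; 0 -0.6 0 6.5 -0.2 1.9 0.2; 0 -0.6 0 8.5 -0.2 2.5 0.2; 0 -0.6 0 9.8 -0.2 2.9 0.2; 0 -0.6 0 9.8 -0.2 2.9 0.2; 0 -0.6 0 9.8 -0.2 2.9 0.5; 0 -0.6 0 9.8 -0.2 2.9 0.9; 0 -0.6 0 9.8 -0.2 2.9 0.9; 0 -0.6 0 9.8 -0.2 2.9 0.9; 0 -0.6 0 9.8 -0.2 2.9 0.9'
python3 -m creep '0 0 0 -1 0 -0.3 0.9; 0 0 0 -3.9 0 -1 0.9; 0 0 0 -6.8 0 -1.8 0.9; 0 0 0 -9.7 0 -2.6 0.9; 0 0 0 -12.6 0 -3.4 0.9; 0 0 0 -12.6 0 -3.4 0.9'
python3 -c "
from h import *
go((.548,-.253,.28),.0,12.5)"
```

```text
clock: 25.75
eef_pos: [0.5046, 0.2441, 0.1766]
ee_rot: [0.789, -0.081, -0.606, -0.064]
wrist_force: [1.0, 1.0, 5.3]
width: 0.0159
clock: 26.35
eef_pos: [0.5054, 0.2436, 0.3105]
ee_rot: [0.791, -0.081, -0.604, -0.065]
wrist_force: [-0.1, 1.4, 0.2]
width: 0.0157
rot [ -7.   86.9 -11. ] shift cm [  8.08  47.67 -13.06] j [0.18 0.91 0.97 0.61 2.45 2.16]
```

```bash
python3 -m creep '-1 8 -0.7 0.4 4.5 -1.3 0.9; -2 16 -1.3 0.8 9 -2.5 0.9; -3 24 -2 1.2 14 -3.8 0.9; -4 32 -2.6 1.6 19 -5.2 0.9; -5.2 40 -3.2 2 23.5 -6.4 0.9; -5.2 47 -4 3 28 -7.7 0.9; -5.7 55 -5 4.5 32.5 -9 0.9; -6 63 -6.5 6 37 -10.3 0.9; -6.5 71 -8 7 41.5 -11.6 0.9; -7 79 -9.5 8 46 -12.8 0.9'
python3 -c "
from h import *
go((.548,-.253,.125),.0,12.5)"
```

```text
clock: 27.35
eef_pos: [0.5512, -0.2381, 0.2609]
ee_rot: [0.999, -0.008, 0.039, 0.002]
wrist_force: [0.7, -0.7, -1.1]
width: 0.0156
rot [ 0.3  8.  -0.9] shift cm [-1.13  1.44 15.12] j [-0.5   0.37  1.52  0.04  1.18  1.07]
```

```bash
python3 -m creep '0.3 8 -0.9 -1.1 1.5 3 0.9; 0.3 8 -0.9 -1.1 1.5 7 0.9; 0.3 8 -0.9 -1.1 1.5 11 0.9; 0.3 8 -0.9 -1.1 1.5 15 0.9; 0.3 8 -0.9 -1.1 1.5 15 0.9; 0.3 8 -0.9 -1.1 1.5 15 0.9'
python3 - <<'E'
from h import *
go((.548,-.253,.0865),.0,12.5)
g=shot('scene'); save('s7.png',g['image'][160:380,60:300],3)
P=cloud(g)
m=(P[...,2]>.105)&(P[...,2]<.145)&(P[...,0]>.62)&(P[...,0]<.75)&(abs(P[...,1]+.25)<.03); q=P[m]; print(m.sum(), q.min(0),q.max(0)); print(np.polyfit(q[:,0]-.6,q[:,1:],1))
E
```

```text
clock: 27.95
eef_pos: [0.5509, -0.2512, 0.1109]
ee_rot: [0.994, -0.001, 0.105, -0.001]
wrist_force: [0.1, -0.1, 0.1]
width: 0.0156
rot [-0.1  0.4 -0.1] shift cm [-0.78  0.19  3.92] j [-0.56  0.5   1.74  0.17  0.73  0.9 ]
264 [ 0.62025542 -0.25654627  0.11332859] [ 0.7205803  -0.24615198  0.13101153]
[[ 0.01404555 -0.05626141]
 [-0.25288408  0.12801551]]
```

View pics/s7.png

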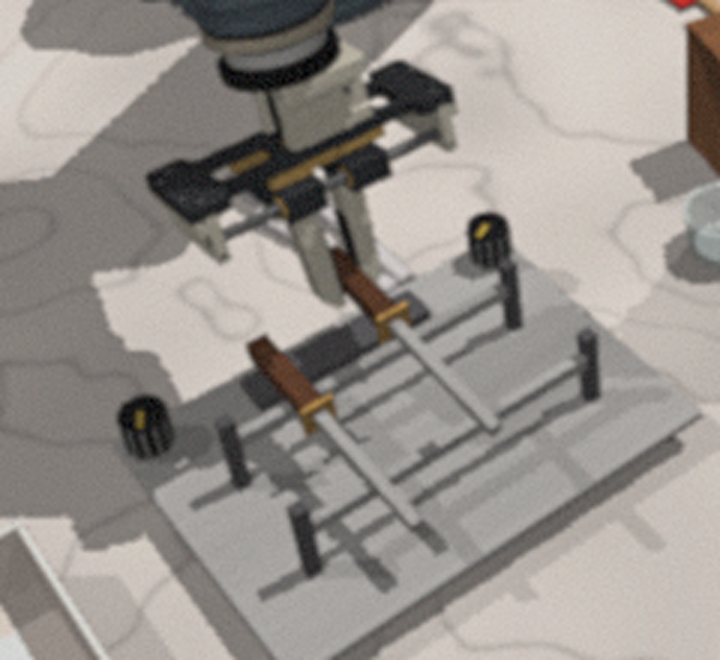

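The second skewer is held parallel to the first, with its tip at x = 0.720. Lowering and releasing, then returning for the third.

```bash
python3 -m creep '0 0.4 0 -0.3 0.1 1.5 0.9; 0 0.4 0 -0.6 0.2 3 0.9; 0 0.4 0 -0.8 0.2 3.6 0.9; 0 0.4 0 -0.8 0.2 3.9 0.9; 0 0.4 0 -0.8 0.2 3.9 0.9'
python3 -m creep '0 0 0 0 0 0 0.6; 0 0 0 0 0 0 0.4; 0 0 0 0 0 0 0.3; 0 0 0 0 0 0 0.3; 0 0 0 0 0 -2 0.3; 0 0 0 0 0 -5 0.3; 0 0 0 0 0 -9 0.3; 0 0 0 0 0 -14 0.3'
python3 n.py s8.png 160 380; python3 -c "
from h import *
go((.5314,.2928,.32),-.207,-75)"; python3 m.py | head -1
```

```text
clock: 28.5
eef_pos: [0.5515, -0.2532, 0.0708]
ee_rot: [0.994, -0.001, 0.109, -0.001]
wrist_force: [0.1, 0.1, -0.4]
width: 0.0153
clock: 29.3
eef_pos: [0.52, -0.253, 0.2076]
ee_rot: [0.994, -0.001, 0.108, -0.002]
wrist_force: [1.5, 0.6, 0.6]
width: 0.0325
blade 209 x 0.6059913065999727 0.7041119067260981 y [ 0.027658   -0.00086185] z 0.08385110268559987
blade 217 x 0.6052396261634096 0.7082974012971083 y [ 0.01423509 -0.06044908] z 0.0832249064473624
rot [  6.9 -87.7  11.1] shift cm [  1.66 -55.05  -9.97] j [-0.59  0.32  1.73  0.16  0.92  0.89]
scene FL,FR,BL,BR mm rel level [-0.22 -0.72  0.1  -0.41] tilt [0.00157229 0.00180271] ((0.6126693487167358, -0.2548963725566864), (0.23725545406341553, 0.3170020580291748), 0.17052415013313293)
```

```bash
python3 -m creep '0 0 0 1 -4 -4 0.2; 0 -8 0.8 1.5 -9 -8 0.2; 0.4 -16 1.6 2 -14 -10 0.2; 0.8 -24 2.6 2.5 -19 -10 0.2; 1 -32 3.6 3 -24 -10 0.2; 1.2 -40 4.6 3 -29 -10 0.2; 1.3 -48 5.6 3 -34 -10 0.2; 3 -56 7 2.5 -39 -10 0.2; 4 -64 8 2 -44 -10 0.2; 5 -72 9 2 -49 -10 0.2'
python3 -c "
from h import *
go((.5314,.2928,.28),-.207,-75)"
```

```text
clock: 30.5
eef_pos: [0.5197, 0.2146, 0.3087]
ee_rot: [0.862, -0.069, -0.499, -0.049]
wrist_force: [-0.1, 0.5, -0.4]
width: 0.0375
rot [  1.7 -14.8   1.7] shift cm [ 2.12 -7.91  3.18] j [0.16 0.83 0.98 0.41 2.32 2.01]
```

```bash
python3 -m creep '1 -8 1 1 -4.5 1 0.2; 1.7 -14.8 1.7 2.1 -8 3 0.2; 1.7 -14.8 1.7 2.1 -8 3.2 0.2; 1.7 -14.8 1.7 2.1 -8 3.2 0.2; 1.7 -14.8 1.7 2.1 -8 3.2 0.2'
python3 -c "
from h import *
go((.5314,.2928,.18),-.207,-75)"
```

```text
clock: 31.0
eef_pos: [0.5171, 0.2943, 0.2782]
ee_rot: [0.792, -0.082, -0.601, -0.064]
wrist_force: [0.4, -1.1, 0.2]
width: 0.0373
rot [-0.1 -0.6  0.2] shift cm [ 9.83 -0.12  2.86] j [0.24 0.99 0.89 0.68 2.41 2.24]
```

```bash
python3 -m creep '0 -0.6 0 3.3 -0.1 1 0.2; 0 -0.6 0 6.5 -0.1 1.9 0.2; 0 -0.6 0 8.5 -0.1 2.5 0.2; 0 -0.6 0 9.8 -0.1 2.9 0.2; 0 -0.6 0 9.8 -0.1 2.9 0.2; 0 -0.6 0 9.8 -0.1 2.9 0.5; 0 -0.6 0 9.8 -0.1 2.9 0.9; 0 -0.6 0 9.8 -0.1 2.9 0.9; 0 -0.6 0 9.8 -0.1 2.9 0.9; 0 -0.6 0 9.8 -0.1 2.9 0.9'
python3 -m creep '0 0 0 -1 0 -0.3 0.9; 0 0 0 -3.9 0 -1 0.9; 0 0 0 -6.8 0 -1.8 0.9; 0 0 0 -9.7 0 -2.6 0.9; 0 0 0 -12.6 0 -3.4 0.9; 0 0 0 -12.6 0 -3.4 0.9'
python3 -c "
from h import *
go((.548,-.193,.28),.0,12.5)"
```

```text
clock: 32.0
eef_pos: [0.5153, 0.2966, 0.1763]
ee_rot: [0.789, -0.081, -0.606, -0.064]
wrist_force: [1.7, 1.2, 5.6]
width: 0.016
clock: 32.6
eef_pos: [0.516, 0.2961, 0.3102]
ee_rot: [0.79, -0.08, -0.604, -0.065]
wrist_force: [-0.5, -0.3, -0.2]
width: 0.0156
rot [ -7.1  86.9 -11. ] shift cm [  7.7   47.17 -11.92] j [0.24 0.97 0.87 0.72 2.45 2.29]
```

```bash
python3 -m creep '-1 8 -0.7 0.4 4.5 -1.2 0.9; -2 16 -1.3 0.8 9 -2.3 0.9; -3 24 -2 1.2 14 -3.5 0.9; -4 32 -2.6 1.6 19 -4.8 0.9; -5.2 40 -3.2 2 23.5 -6 0.9; -5.2 47 -4 3 28 -7.1 0.9; -5.7 55 -5 4.5 32.5 -8.3 0.9; -6 63 -6.5 6 37 -9.5 0.9; -6.5 71 -8 7 41.5 -10.6 0.9; -7 79 -9.5 7.6 46 -11.8 0.9'
python3 -c "
from h import *
go((.548,-.193,.125),.0,12.5)"
```

```text
clock: 33.6
eef_pos: [0.5512, -0.1832, 0.2612]
ee_rot: [0.999, -0.008, 0.038, 0.001]
wrist_force: [1.3, 0.3, -0.4]
width: 0.016
rot [ 0.3  8.1 -0.9] shift cm [-1.12  0.94 15.14] j [-0.41  0.33  1.57  0.03  1.17  1.16]
```

```bash
python3 -m creep '0.3 8.1 -0.9 -1.1 1 3 0.9; 0.3 8.1 -0.9 -1.1 1 7 0.9; 0.3 8.1 -0.9 -1.1 1 11 0.9; 0.3 8.1 -0.9 -1.1 1 15 0.9; 0.3 8.1 -0.9 -1.1 1 15 0.9; 0.3 8.1 -0.9 -1.1 1 15 0.9'
python3 - <<'E'
from h import *
go((.548,-.193,.0865),.0,12.5)
g=shot('scene'); save('s9.png',g['image'][160:380,60:300],3)
P=cloud(g)
m=(P[...,2]>.105)&(P[...,2]<.145)&(P[...,0]>.62)&(P[...,0]<.75)&(abs(P[...,1]+.19)<.03); q=P[m]; print(m.sum(), q.min(0),q.max(0)); print(np.polyfit(q[:,0]-.6,q[:,1:],1))
E
python3 n.py s9b.png 160 380
```

```text
clock: 34.2
eef_pos: [0.5512, -0.1914, 0.1116]
ee_rot: [0.994, -0.001, 0.106, -0.001]
wrist_force: [-0.5, 0.7, -0.1]
width: 0.0156
rot [-0.2  0.3 -0.1] shift cm [-0.83  0.17  3.98] j [-0.46  0.46  1.81  0.15  0.69  1.  ]
252 [ 0.62102106 -0.19715194  0.12092208] [ 0.72009655 -0.18689005  0.13548831]
[[ 0.01659962 -0.04518814]
 [-0.19410964  0.13170141]]
blade 203 x 0.6056159207880564 0.7000450963491612 y [ 0.02233035 -0.00054657] z 0.08368819240659318
blade 206 x 0.6050154467358092 0.6986806484034458 y [ 0.03199981 -0.06095259] z 0.08365058625444474
```

View pics/s9.png

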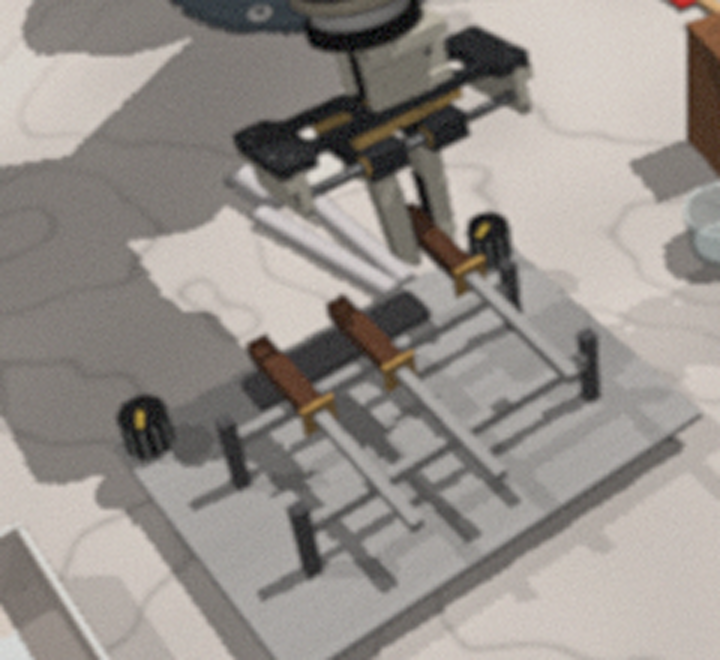

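All is as planned: the third skewer's tip clears the left end posts by about 5 cm. Lowering, releasing and backing off.

```bash
python3 -m creep '0 0.3 0 -0.3 0.1 1.5 0.9; 0 0.3 0 -0.6 0.2 3 0.9; 0 0.3 0 -0.8 0.2 3.7 0.9; 0 0.3 0 -0.8 0.2 4 0.9; 0 0.3 0 -0.8 0.2 4 0.9'
python3 -m creep '0 0 0 0 0 0 0.6; 0 0 0 0 0 0 0.4; 0 0 0 0 0 0 0.3; 0 0 0 0 0 0 0.3; 0 0 0 0 0 -2 0.3; 0 0 0 0 0 -5 0.3; 0 0 0 0 0 -9 0.3; 0 0 0 0 0 -14 0.3; 0 0 0 0 0 -19 0.3; 0 0 0 0 0 -19 0.3'
python3 n.py x.png 160 380; python3 m.py
python3 - <<'E'
from h import *
g=shot('scene'); save('s10.png',g['image'],1.4)
E
```

```text
clock: 34.8
eef_pos: [0.5523, -0.1935, 0.0711]
ee_rot: [0.994, -0.001, 0.109, -0.001]
wrist_force: [0.9, -1.1, -0.3]
width: 0.0159
clock: 35.8
eef_pos: [0.5122, -0.195, 0.2626]
ee_rot: [0.994, -0.001, 0.114, 0.001]
wrist_force: [0.7, 0.1, -0.4]
width: 0.0327
blade 193 x 0.6059157067886071 0.7014164943341832 y [0.01903308 0.05861758] z 0.08382425227774598
blade 213 x 0.6065071597339156 0.7181071567112891 y [ 0.02364728 -0.00047871] z 0.08381217139074205
blade 204 x 0.6050283103740228 0.6955512998997635 y [ 0.02968699 -0.06095665] z 0.0838902391066377
scene FL,FR,BL,BR mm rel level [-0.33 -0.7  -0.03 -0.41] tilt [0.00148207 0.00133285] ((0.6115308403968811, -0.2549566328525543), (0.2392275631427765, 0.31654196977615356), 0.4774132966995239)
scene FL,FR,BL,BR mm rel level [-0.21 -0.71  0.16 -0.33] tilt [0.00189093 0.00178418] ((0.6122534275054932, -0.254935622215271), (0.2390357404947281, 0.3158748745918274), 0.42882683873176575)
top FL,FR,BL,BR mm rel level [ 0.22 -0.74 -0.01 -0.97] tilt [-0.00112301  0.00343784] ((0.6211729645729065, -0.14348816871643066), (0.20113548636436462, 0.0967930257320404), 0.963238000869751)
```

View pics/s10.png

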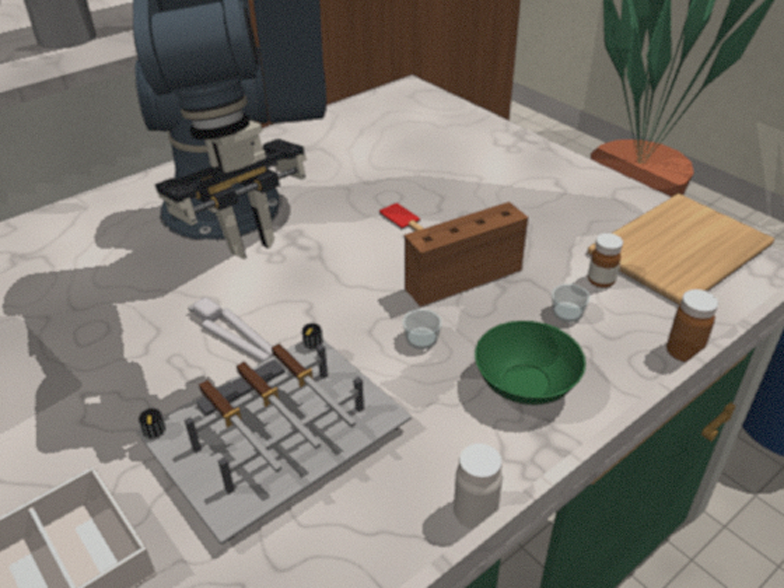

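The final picture shows all four holes empty and three skewers side by side across both rails. Their bolsters sit past the front rail, the gripper is clear, and the kitchen things are where they were. Handing in.

```bash
python3 -c "
from h import *
print(hand_in())"
```

```text
the job is handed in; nothing more can be done
None
```

The job is done and handed in; the clock read about 36 s at the last move. No verdict was reported, so everything below comes from my own camera checks.

**Rack:** I turned each front knob 290° clockwise. The scene camera's last two plate fits show a tilt of about 0.002–0.003 rad against the 0.009 limit. All four corners are within about 0.75 mm of level, inside the 1.5 mm allowed.

**Skewers:** The block held three, in holes +81, +27 and -81. All three now lie across both rails, handles toward the robot, at rack y of about +59, 0 and -61 mm and within 0.03 rad of square. No skewer touches another, and all four holes are empty.

**Other things:** In the last picture the other kitchen things look unmoved. The gripper is well clear of everything.

**Disagreement:** The top camera's last fit differed, with a tilt of about 0.0036 rad and one back corner about 1 mm low. Its plate outline was cut up by the skewers, so I trusted the scene camera. Even those readings are within limits.

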